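Close the bearing tin and hold off its outer lid

ROBOT

A 7-joint arm with a two-finger parallel gripper is mounted at the origin on the work surface. World frame = base frame: x ahead of the robot, y to its left, z up, the work surface at z = 0. Lengths are in m, angles in rad, forces in N, time in s.
With the tool pointing down it reaches from about 0.425 to 0.825 m from the base axis. Payload 3.6 kg.
Tool frame: the origin (TCP) lies at the very end of the fingers, on their centre line; the grasp point (between the pads) lies 19 mm behind it; z points along the fingers, y is the direction in which the jaws open and shut (so a half turn about z gives the same grasp; the last joint's range is limited). The gripper opens to 93 mm and grips with 3 to 60 N. Pads are 15 mm wide; open, the fingers measure 128 mm over their backs; the gripper's body (75 mm by 188 mm) begins 65 mm behind the grasp point.
Start: joints at [1.119, 0.615, -0.013, 1.423, 0.008, 1.103, -0.04], TCP at [0.268, -0.592, 0.219] pointing down, gripper open.
Joint ranges: [-3.12, 3.12], [-0.3, 2.06], [-1.34, 1.32], [0.26, 2.42], [-1.36, 4.5], [0.01, 1.98], [-2.84, 2.84]. Speed limits (rad/s): [2.79, 2.79, 3.14, 3.14, 3.14, 3.14, 3.14].

INTERFACE

Orientations are given as a unit quaternion [x, y, z, w].
In Python, from station import status, optics, hand_in gives the robot as it stands. The module is installed in compiled form; this text tells all that it offers.
- The arm moves only by the tool play_rows, never from a script. Its argument "rows" is a list of rows, each an object with "translation": the shift along the tool's x, y, z in m, a list of three; "delta_rot": the turn, a rotation vector about the tool's x, y, z in degrees, a list of three; "gripper": the closure in counts, from 0 (fully open) to 255 (shut). A call has 1 to 20 rows; each row shifts and turns the commanded pose from where the row before left it, along the tool's axes as they then stand; what a row does not reach is not made up. A row lasts 1/10 s, in which the tool goes at most 50 mm and 8.59 degrees, less where a joint would pass 70% of its speed; a pose out of reach is approached as far as the arm can. A call with a gripper value outside its range is refused whole. The fingers move at their own pace and stop on an object; "grip_force" is the grip in N (left out, the last holds). Time passes only in rows, so rows that do not move let the fingers close. It gives the time, the measured TCP pose, the force and the opening at its end, in the units of the state.
- status.get_obs(): the state, without advancing time (a new reading comes with each control period).
- optics.get_image(name): name is "scene" or "top"; returns a dict with "image" (420x560x3 uint8, red, green, blue), "z_map" (420x560 float32, m along the optical axis (not along the pixel's ray), 0 where there is no reading), "mtx" (3x3 intrinsics, pixels), "origin" and "attitude" of the camera in the world. Camera axes: x right, y down, z forward; pixel columns grow to the right and rows downward; lengths in m; the calibration is good to about 2 mm. A picture is of the moment at which its call begins.
- hand_in(): hands the job in, once; it reports no verdict.
The state is a dict: "t": time; "joints": joint angles; "qvel": joint speeds; "tau": joint torques, N m; "tool_pos": TCP position; "tcp_rot": TCP orientation; "force": force on the tool from outside, world axes, zero at the start; "ft_torque": the same for the moment, N m; "gripper_width": finger opening in m.
Only numpy, scipy, OpenCV 4.12 (cv2) and the standard library are available. Lean on these libraries where they do the work, as an engineer would, in place of code of your own. Each camera call takes 0.05 s, during which the arm holds its last target.

TASK

Draw the slide tray with the open tin out from under the low shelf to its stop, then carry the two nested lids together, as one pair, to the tin and lower them gently until the inner lid is fully home in its mouth. Then lift the outer lid alone, straight up until all of it is well clear of the inner lid's knob, leaving the inner lid seated and undisturbed so that it can be tagged. Finish while still holding the outer lid in the gripper, level and still above the tin, clear of everything else; leave the other things on the table and shelf where they are.

Things in the scene. Friction and masses are not known exactly. Their poses are not given: they have to be found in the camera images.
- tray (a joint): how far the slide tray is drawn out, m: 0 = fully stowed under the low shelf, 0.16 = at its outer stop. Slides level, about 3 N of friction, stays where it is left. The tray is an aluminium plate 120 x 210 mm, top 18 mm above the table, with a tin and a post fixed on it.
- tray_post (a point): the tray's handle: upright black square post, 20 x 20 mm, top 115 mm above the table, 130 mm in front (-y) of the tin's axis. This point is on its axis, 95 mm above the table. Its -y axis is the direction in which the tray draws out, z up; the post's sides are parallel to x and y. When stowed, the shelf's edge is 80 mm behind (+y of) this axis.
- tin_mouth (a point): centre of the open mouth of the steel tin fixed on the tray, at the height of its rim, 95 mm above the table. Tin 84 mm outside diameter, 78 mm inside, 77 mm high; the shelf covers it until the tray is drawn out. Axes as tray_post.
- inner_knob (a point): the steel inner lid's knob: plain upright rod, 20 mm diameter, standing out 28 mm through the outer lid's collar while nested. This point is on its axis midway up those 28 mm, 14 mm below its top; z up. When the lid is home this point is 46 mm above tin_mouth. Lifting by the knob lifts both lids, as the outer lies loose on the inner.
- outer_collar (a point): centre, half-way up, of the round collar on the outer lid: 40 mm outside diameter, 24 mm high, bore 26 mm (the knob runs through with 3 mm play all round). z up. While nested it is 26 mm below inner_knob, the knob's top 40 mm above it. Can be gripped across its outside with the knob standing up between the fingers.
- carton: plain cardboard carton 110 x 70 x 55 mm standing on the low shelf; to be left alone. Origin at the centre of its underside.
- wrench: steel wrench 150 mm long lying on the table; to be left alone.
- race: steel bearing ring, 60 mm outside, 40 mm inside, 16 mm high; to be left alone. Origin at the centre of its underside.
- hub: dark steel flange hub, 90 mm across, 32 mm high; to be left alone. Origin at the centre of its underside.
- bin: open blue plastic bin 130 x 100 x 60 mm; to be left alone. Origin at the centre of its underside.
- can: closed metal can, 60 mm across, 75 mm high; to be left alone. Origin at the centre of its underside.
- driver: screwdriver about 170 mm long lying on the table; to be left alone.
- bay: the fixed low rack bay: grey shelf (underside 115 mm, top 130 mm above the table) on four legs, 20 mm square, with the tray's rails. Origin on the table below the tin's axis when the tray is stowed; the shelf spans y = -50 to +130 mm and x = -120 to +120 mm in its frame; the tray draws out to its -y.
- inner: the inner lid itself, about 0.24 kg, origin at the centre of its underside, 58 mm below inner_knob: a plug 72 mm in diameter, 12 mm deep (lower edge chamfered) that goes into the tin, below a flange 84 mm in diameter, 4 mm thick, that rests on the tin's rim. At the start the pair stands on the table on this plug.
- outer: the loose aluminium outer lid, about 0.20 kg, origin at the centre of its top plate's underside, 16 mm below outer_collar. Plate 104 mm in diameter, 4 mm thick; a skirt, 104 mm outside, 98 mm inside, hangs 13 mm below the origin. Its skirt is above the knob's top once it is raised more than 69 mm from its nested place.

How it is judged:
By the outcome, as a careful person would: the job done as asked, in the order asked, and still so for the second after the job is handed in, while the arm keeps its last pose, push and grip.
It also fails if it takes over 58 s, if anything falls off the work surface, if the arm or the gripper's body presses on something with over 40 N, if the wrist force passes 120 N, or if a joint passes its speed limit or range.

## Working session

There is one attempt and no reset: what is moved stays moved. The work goes in short steps, Python scripts to look and compute and a tool call to move; the robot and the scene stay as the last step left them, time stands still between calls to the robot, and variables do not carry over. Pictures are saved under pics/ and viewed, and the job is handed in when it is done.

Besides the shell and the picture viewer there is one more tool, called after "Emit:" by a JSON object that holds its "api" and its "payload". play_rows: Moves the arm, as the interface text tells. Its arguments: {"type":"object","properties":{"rows":{"type":"array"},"grip_force":{"type":"number"}},"required":["rows"]}

```bash
mkdir -p pics; ls
cat > h.py <<'E'
import numpy as np, cv2
from scipy.spatial.transform import Rotation as R
from station import status, optics
def grab(name,fn=None):
    d=optics.get_image(name)
    if fn: cv2.imwrite('pics/'+fn, cv2.cvtColor(d['image'],cv2.COLOR_RGB2BGR))
    return d
def rot(d):
    a=np.array(d['attitude'],float)
    return R.from_quat(a).as_matrix() if a.size==4 else a.reshape(3,3)
def ray(d,u,v):
    K=np.array(d['mtx']); 
    return rot(d)@np.array([(u-K[0,2])/K[0,0],(v-K[1,2])/K[1,1],1.0])
def onplane(d,u,v,z):
    r=ray(d,u,v); o=np.array(d['origin']); return o+r*(z-o[2])/r[2]
def cloud(d):
    K=np.array(d['mtx']); Z=d['z_map']; v,u=np.mgrid[:Z.shape[0],:Z.shape[1]]
    P=np.stack([(u-K[0,2])/K[0,0]*Z,(v-K[1,2])/K[1,1]*Z,Z],-1)
    W=P@rot(d).T+np.array(d['origin']); W[Z==0]=np.nan; return W
E
python3 - <<'E'
from h import *
for n in ('scene','top'):
    d=grab(n,n+'0.png'); print(n,d['mtx'],d['origin'],d['attitude'])
print(status.get_obs())
E
```

```text
pics
scene [[451.68744395   0.         280.91829954]
 [  0.         451.68744395 210.60832065]
 [  0.           0.           1.        ]] [ 1.03771801 -0.89460266  0.90042127] [ 0.86396009  0.26053022 -0.1130725  -0.41582638]
top [[511.75532534   0.         278.40653655]
 [  0.         511.75532534 211.62937665]
 [  0.           0.           1.        ]] [ 0.38079867 -0.08076122  1.33104681] [-0.69916304  0.71155205 -0.04433851  0.05384067]
{'t': 0.1, 'joints': array([ 1.11848104,  0.61579434, -0.01259668,  1.42469658,  0.00808618,
        1.10340908, -0.04039225]), 'qvel': array([ 0.00014858, -0.0041365 , -0.00042628, -0.00560533,  0.00032064,
        0.00108317,  0.00159702]), 'tau': array([ 1.89768536e-03, -4.60043013e+01,  2.10105982e-01, -1.66245747e+01,
       -6.12669345e-02,  1.69198547e-02,  1.11364232e-04]), 'tool_pos': array([ 0.26820798, -0.59132006,  0.21762929]), 'tcp_rot': array([ 9.77414698e-01,  2.11327317e-01, -2.51240539e-04, -1.10040891e-03]), 'force': array([ 0.46873582, -0.41195677, -0.07735682]), 'ft_torque': array([-0.02961627,  0.05606612,  0.01680931]), 'gripper_width': 0.09309487658981816}
```

View pics/scene0.png

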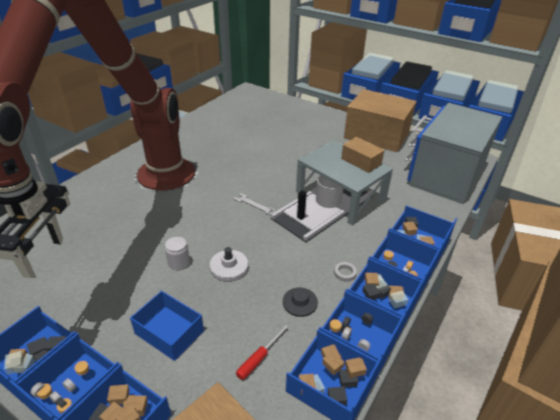

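View pics/top0.png

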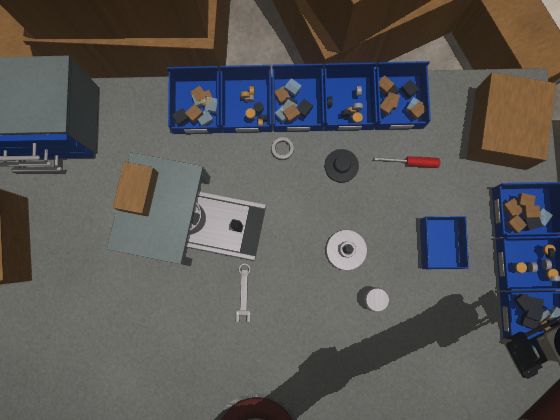

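The top view shows the post at about (236,226), the lid pair at (347,249), the shelf at (155,208) with its tin edge near (195,215), and the wrench at (243,293). The scene view agrees with this: post at (302,205), lids at (228,262).

Run:
```python
from h import *
d=grab('top'); W=cloud(d); im=d['image']
cv2.imwrite('pics/crop1.png',cv2.resize(cv2.cvtColor(im[140:290,100:400],cv2.COLOR_RGB2BGR),None,fx=2.6,fy=2.6,interpolation=cv2.INTER_CUBIC))
def stat(m,n):
    v=W[m]; print(n,len(v),'mean',v.mean(0).round(4),'mid',((v.max(0)+v.min(0))/2).round(4),'ext',(v.max(0)-v.min(0)).round(4))
vv,uu=np.mgrid[:420,:560]
def reg(u0,u1,v0,v1): return (uu>=u0)&(uu<=u1)&(vv>=v0)&(vv<=v1)
z=W[...,2]
L=reg(322,372,225,275)
for lo,hi in ((.02,.04),(.04,.05),(.045,.062),(.062,.1)):
    m=L&(z>lo)&(z<hi)
    if m.sum(): stat(m,('lid',lo,hi))
P=reg(222,250,212,240)
stat(P&(z>.10)&(z<.125),'posttop'); 
S=reg(100,215,145,270)&(z>.12)&(z<.14)
stat(S,'shelf')
def rect(m,zz):
    c,_=cv2.findContours(m.astype(np.uint8),cv2.RETR_EXTERNAL,cv2.CHAIN_APPROX_NONE)
    c=max(c,key=cv2.contourArea)[:,0]
    p=np.array([onplane(d,u,v,zz)[:2] for u,v in c],np.float32)*1000
    print(cv2.minAreaRect(p))
S2=reg(100,215,145,270)&(z>.12)
rect(S2,.13)
T=reg(180,275,180,270)&(z>.01)&(z<.03); rect(T,.018); 
print(z[249,330:366].round(3)); print(z[226,225:248].round(3))
print(W[300,300],W[226,236])
# other things
for n,(a,b,c,e) in dict(can=(360,395,283,315),hub=(320,362,145,185),race=(268,298,135,162),bin=(415,470,213,272),wrench=(230,255,260,325)).items():
    m=reg(a,b,c,e)&(z>.006); stat(m,n)
```

```text
('lid', 0.02, 0.04) 431 mean [ 0.461  -0.2367  0.0228] mid [ 0.4637 -0.2371  0.03  ] ext [0.0995 0.1    0.0199]
('lid', 0.04, 0.05) 99 mean [ 0.4641 -0.2357  0.0436] mid [ 0.4643 -0.237   0.0447] ext [0.0381 0.038  0.0093]
('lid', 0.045, 0.062) 35 mean [ 0.4659 -0.2367  0.0475] mid [ 0.4641 -0.2377  0.0528] ext [0.0377 0.0349 0.0154]
('lid', 0.062, 0.1) 52 mean [ 0.4633 -0.2362  0.071 ] mid [ 0.4628 -0.2361  0.0698] ext [0.0175 0.0181 0.0143]
posttop 74 mean [0.5244 0.0386 0.1127] mid [0.5249 0.0392 0.112 ] ext [0.0222 0.0207 0.0198]
shelf 5996 mean [0.5526 0.2165 0.1289] mid [0.5668 0.2287 0.1299] ext [0.2704 0.2257 0.0197]
((566.810302734375, 231.9934539794922), (191.72987365722656, 239.32777404785156), 77.67964935302734)
((532.4196166992188, 72.63919830322266), (180.47991943359375, 146.33154296875), 77.74295043945312)
[0.019 0.018 0.021 0.015 0.018 0.017 0.016 0.026 0.015 0.028 0.044 0.044
 0.043 0.025 0.054 0.073   nan 0.076 0.072 0.072 0.074 0.066 0.076 0.036
 0.045 0.039 0.02  0.018 0.016 0.019 0.017 0.015 0.023 0.022 0.02  0.02 ]
[0.016 0.014 0.016 0.015 0.017 0.013 0.115 0.114 0.113 0.117 0.114 0.115
 0.111 0.112 0.104 0.073 0.06  0.036 0.021 0.017 0.002 0.    0.002]
[ 0.33743829 -0.1159251   0.00040849] [0.51818534 0.03625317 0.11504796]
can 545 mean [ 0.3396 -0.2953  0.0675] mid [ 0.3433 -0.3121  0.0434] ext [0.0668 0.084  0.0741]
hub 856 mean [ 0.6854 -0.2317  0.0156] mid [ 0.6871 -0.2295  0.0227] ext [0.1007 0.1065 0.0333]
race 246 mean [ 0.7357 -0.0774  0.0146] mid [ 0.7379 -0.0741  0.0144] ext [0.0635 0.0684 0.0167]
bin 1146 mean [ 0.4794 -0.4844  0.0343] mid [ 0.4764 -0.4868  0.0359] ext [0.1489 0.14   0.0598]
wrench 223 mean [0.3478 0.0287 0.0082] mid [0.3631 0.0273 0.0104] ext [0.1561 0.0558 0.0088]
```

View pics/crop1.png

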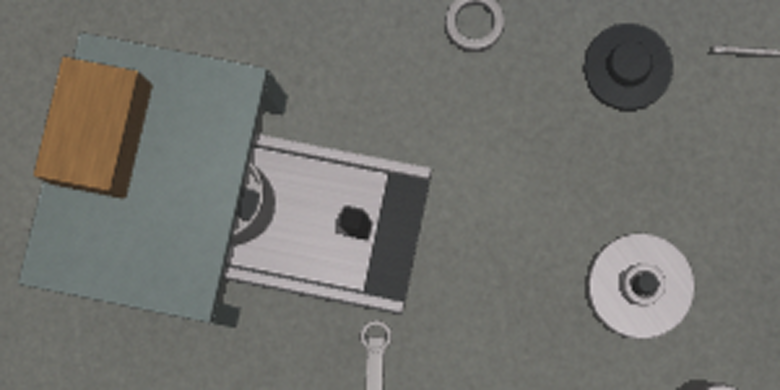

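```bash
cat >> h.py <<'E'
vv,uu=np.mgrid[:420,:560]
def reg(u0,u1,v0,v1): return (uu>=u0)&(uu<=u1)&(vv>=v0)&(vv<=v1)
def circ(d,m,zz):
    c,_=cv2.findContours(m.astype(np.uint8),cv2.RETR_EXTERNAL,cv2.CHAIN_APPROX_NONE)
    c=max(c,key=cv2.contourArea)[:,0]
    p=np.array([onplane(d,u,v,zz)[:2] for u,v in c],np.float32)*1000
    (cx,cy),r=cv2.minEnclosingCircle(p); e=cv2.fitEllipse(p); return (cx,cy,r),e
def totool(o,dw):
    return R.from_quat(o['tcp_rot']).inv().apply(dw)
E
python3 - <<'E'
from h import *
d=grab('top'); W=cloud(d); z=W[...,2]
P=reg(222,250,212,240)&(z>.107)
v=vv[P];u=uu[P]; q=np.array([onplane(d,a,b,.115) for a,b in zip(u,v)]); print('post',q.mean(0),(q.max(0)+q.min(0))/2,len(q)*0)
c,_=cv2.findContours(P.astype(np.uint8),0,1); c=max(c,key=cv2.contourArea)[:,0]
print(cv2.minAreaRect(np.array([onplane(d,a,b,.115)[:2] for a,b in c],np.float32)*1000))
L=reg(320,374,222,278)
print('plate',circ(d,L&(z>.011),.02))
print('knob',circ(d,L&(z>.062),.072))
d2=grab('scene'); W2=cloud(d2); z2=W2[...,2]
L2=reg(200,255,235,285)
for nm,W_,m in (('s',W2,L2&(z2>.06)),('t',W,L&(z>.068))):
    print('knobcloud',nm,np.nanmean(W_[m],0))
print('knob s',circ(d2,L2&(z2>.069),.072))
P2=reg(290,315,185,225)&(z2>.1); print('post s',W2[P2].mean(0),W2[P2].max(0),W2[P2].min(0))
for nm,D in (('t',d),('s',d2)):
    im=D['image']; rg=(325,372,225,275) if nm=='t' else (205,252,238,285)
    g=cv2.cvtColor(im[rg[2]:rg[3],rg[0]:rg[1]],cv2.COLOR_RGB2BGR)
    cv2.imwrite(f'pics/lid_{nm}.png',cv2.resize(g,None,fx=10,fy=10,interpolation=cv2.INTER_CUBIC))
o=status.get_obs(); print(o['t'],o['tool_pos'])
E
```

```text
post [0.52458346 0.03865758 0.115     ] [0.52427075 0.03861235 0.115     ] 0
((524.5533447265625, 38.82216262817383), (19.823951721191406, 19.801855087280273), 77.63733673095703)
plate ((463.3397216796875, -236.45919799804688, 51.8688850402832), ((463.6941833496094, -236.60317993164062), (100.8174819946289, 101.40583801269531), 11.797163963317871))
knob ((463.6981201171875, -235.85037231445312, 9.958667755126953), ((463.18426513671875, -235.96771240234375), (17.55142593383789, 18.689205169677734), 26.61505699157715))
knobcloud s [ 0.4661041  -0.24142955  0.06796227]
knobcloud t [ 0.46366284 -0.23665876  0.07159075]
knob s ((465.1038818359375, -240.41909790039062, 9.522557258605957), ((464.9367980957031, -240.35809326171875), (16.454679489135742, 17.55309295654297), 100.08549499511719))
post s [0.526311   0.03388249 0.10970509] [0.53597138 0.04914383 0.11702701] [0.51340693 0.02285022 0.10107932]
0.25 [ 0.26833578 -0.59162748  0.21810553]
```

View pics/lid_t.png

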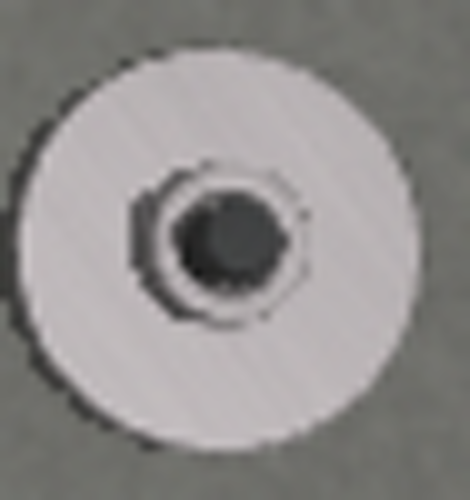

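View pics/lid_s.png

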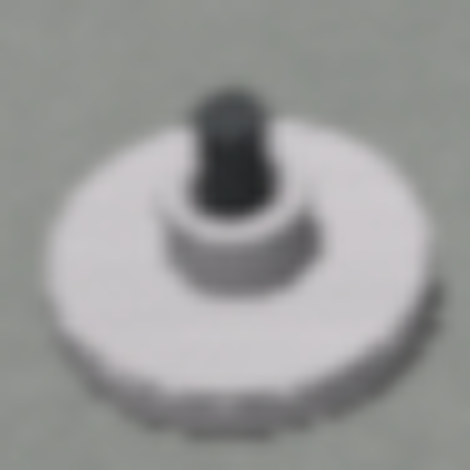

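Emit:
{"api": "play_rows", "payload": {"rows": [{"translation": [0, 0, 0], "delta_rot": [0, 0, -7.6], "gripper": 0}, {"translation": [0, 0, 0], "delta_rot": [0, 0, -7.6], "gripper": 0}, {"translation": [0, 0, 0], "delta_rot": [0, 0, -7.6], "gripper": 0}, {"translation": [0, 0, 0], "delta_rot": [0, 0, -7.6], "gripper": 0}, {"translation": [0, 0, 0], "delta_rot": [0, 0, -7.6], "gripper": 0}, {"translation": [0, 0, 0], "delta_rot": [0, 0, -7.6], "gripper": 0}, {"translation": [0, 0, 0], "delta_rot": [0, 0, -7.7], "gripper": 0}, {"translation": [0, 0, 0], "delta_rot": [0, 0, 0], "gripper": 0}]}}

```text
t: 1.05
tool_pos: [0.2681, -0.5919, 0.2184]
tcp_rot: [0.779, 0.627, 0.0, -0.0]
force: [0.2, -1.0, -0.1]
gripper_width: 0.0932
```

Run:
```python
from h import *
d=grab('scene')
print(onplane(d,228.2,249.8,.072),onplane(d,228.2,249.4,.072))
o=status.get_obs(); r=R.from_quat(o['tcp_rot']).as_matrix(); print(o['t'],o['tool_pos'],np.degrees(np.arctan2(r[1,0],r[0,0])),r.round(4))
print(totool(o,np.array([.5246,.0387,.076])-o['tool_pos']), o['joints'])
```

```text
[ 0.46961994 -0.24104433  0.072     ] [ 0.4686851  -0.23985457  0.072     ]
1.1 [ 0.26822672 -0.59190642  0.21841968] 77.52661037896173 [[ 2.160e-01  9.764e-01  1.000e-04]
 [ 9.764e-01 -2.160e-01  6.000e-04]
 [ 6.000e-04 -0.000e+00 -1.000e+00]]
[0.67100953 0.11412592 0.14281652] [ 1.25759802  0.62677398 -0.25905188  1.41838241  0.16741741  1.11850459
  0.75467389]
```

Emit:
{"api": "play_rows", "payload": {"rows": [{"translation": [0.02, 0.004, 0], "delta_rot": [0, 0, 0], "gripper": 0}, {"translation": [0.034, 0.006, 0], "delta_rot": [0, 0, 0], "gripper": 0}, {"translation": [0.036, 0.006, 0], "delta_rot": [0, 0, 0], "gripper": 0}, {"translation": [0.036, 0.006, 0], "delta_rot": [0, 0, 0], "gripper": 0}, {"translation": [0.036, 0.006, 0], "delta_rot": [0, 0, 0], "gripper": 0}, {"translation": [0.036, 0.006, 0], "delta_rot": [0, 0, 0], "gripper": 0}, {"translation": [0.036, 0.006, 0], "delta_rot": [0, 0, 0], "gripper": 0}, {"translation": [0.036, 0.006, 0], "delta_rot": [0, 0, 0], "gripper": 0}, {"translation": [0.036, 0.006, 0], "delta_rot": [0, 0, 0], "gripper": 0}, {"translation": [0.036, 0.006, 0], "delta_rot": [0, 0, 0], "gripper": 0}, {"translation": [0.036, 0.006, 0], "delta_rot": [0, 0, 0], "gripper": 0}, {"translation": [0.036, 0.006, 0], "delta_rot": [0, 0, 0], "gripper": 0}, {"translation": [0.036, 0.006, 0], "delta_rot": [0, 0, 0], "gripper": 0}, {"translation": [0.036, 0.006, 0], "delta_rot": [0, 0, 0], "gripper": 0}, {"translation": [0.036, 0.006, 0], "delta_rot": [0, 0, 0], "gripper": 0}, {"translation": [0.036, 0.006, 0], "delta_rot": [0, 0, 0], "gripper": 0}, {"translation": [0.036, 0.006, 0], "delta_rot": [0, 0, 0], "gripper": 0}, {"translation": [0.036, 0.006, 0], "delta_rot": [0, 0, 0], "gripper": 0}, {"translation": [0.036, 0.006, 0], "delta_rot": [0, 0, 0], "gripper": 0}, {"translation": [0.005, 0.002, 0], "delta_rot": [0, 0, 0], "gripper": 0}]}}

```text
t: 3.1
tool_pos: [0.5238, 0.0455, 0.2191]
tcp_rot: [0.777, 0.629, 0.002, -0.001]
force: [0.2, 0.2, 0.1]
gripper_width: 0.0931
```

Run:
```python
from h import *
grab('scene','s1.png')
o=status.get_obs(); print(o['t'],o['tool_pos'],totool(o,np.array([.5246,.0387,.076])-o['tool_pos']), o['joints'])
```

```text
3.15 [0.52368248 0.043354   0.21885695] [-0.0047219   0.00177495  0.14284665] [ 0.14147644  0.44408213 -0.38566499  1.77577137  0.19634427  0.95809401
 -0.53459796]
```

View pics/s1.png

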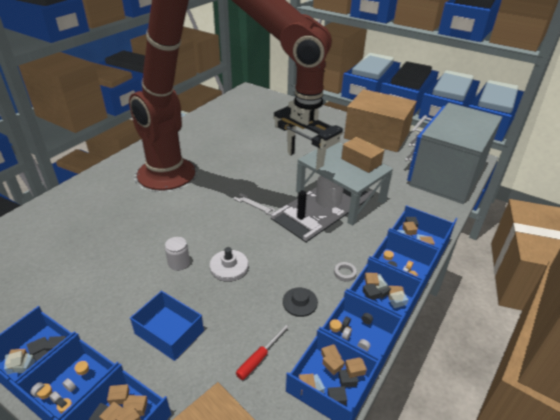

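The gripper is above the post at (302,205), with fingers at about (291,145) and (322,150), one on each side. Next I descend, close and pull.

Emit:
{"api": "play_rows", "payload": {"rows": [{"translation": [-0.003, 0.001, 0.012], "delta_rot": [0, 0, 0], "gripper": 0}, {"translation": [0, 0, 0.02], "delta_rot": [0, 0, 0], "gripper": 0}, {"translation": [0, 0, 0.02], "delta_rot": [0, 0, 0], "gripper": 0}, {"translation": [0, 0, 0.02], "delta_rot": [0, 0, 0], "gripper": 0}, {"translation": [0, 0, 0.02], "delta_rot": [0, 0, 0], "gripper": 0}, {"translation": [0, 0, 0.02], "delta_rot": [0, 0, 0], "gripper": 0}, {"translation": [0, 0, 0.02], "delta_rot": [0, 0, 0], "gripper": 0}, {"translation": [0, 0, 0.01], "delta_rot": [0, 0, 0], "gripper": 0}, {"translation": [0, 0, 0], "delta_rot": [0, 0, 0], "gripper": 0}, {"translation": [0, 0, 0], "delta_rot": [0, 0, 0], "gripper": 255}, {"translation": [0, 0, 0], "delta_rot": [0, 0, 0], "gripper": 255}, {"translation": [0, 0, 0], "delta_rot": [0, 0, 0], "gripper": 255}, {"translation": [0, 0, 0], "delta_rot": [0, 0, 0], "gripper": 255}, {"translation": [0, 0, 0], "delta_rot": [0, 0, 0], "gripper": 255}], "grip_force": 25}}

```text
t: 4.55
tool_pos: [0.5234, 0.0363, 0.0771]
tcp_rot: [0.779, 0.627, 0.0, 0.0]
force: [0.6, 0.4, 0.1]
gripper_width: 0.0575
```

Emit:
{"api": "play_rows", "payload": {"rows": [{"translation": [0, 0, 0], "delta_rot": [0, 0, 0], "gripper": 255}, {"translation": [0, 0, 0], "delta_rot": [0, 0, 0], "gripper": 255}, {"translation": [0, 0, 0], "delta_rot": [0, 0, 0], "gripper": 255}, {"translation": [0, 0, 0], "delta_rot": [0, 0, 0], "gripper": 255}, {"translation": [0, 0, 0], "delta_rot": [0, 0, 0], "gripper": 255}, {"translation": [0, 0, 0], "delta_rot": [0, 0, 0], "gripper": 255}]}}

```text
t: 5.15
tool_pos: [0.5244, 0.0361, 0.0768]
tcp_rot: [0.779, 0.627, 0.001, 0.001]
force: [3.2, -0.3, -3.2]
gripper_width: 0.0201
```

Run:
```python
from h import *
o=status.get_obs(); r=R.from_quat(o['tcp_rot']).as_matrix(); print(o['t'],o['tool_pos'],o['gripper_width'],o['force'],np.degrees(np.arctan2(r[1,0],r[0,0])))
```

```text
5.15 [0.52437617 0.03606872 0.07675273] 0.020109294922031982 [ 3.18158899 -0.32101184 -3.19655663] 77.67263037417678
```

Emit:
{"api": "play_rows", "payload": {"rows": [{"translation": [-0.003, 0, 0], "delta_rot": [0, 0, 0], "gripper": 255}, {"translation": [-0.006, 0, 0], "delta_rot": [0, 0, 0], "gripper": 255}, {"translation": [-0.01, 0, 0], "delta_rot": [0, 0, 0], "gripper": 255}, {"translation": [-0.01, 0, 0], "delta_rot": [0, 0, 0], "gripper": 255}, {"translation": [-0.01, 0, 0], "delta_rot": [0, 0, 0], "gripper": 255}, {"translation": [-0.01, 0, 0], "delta_rot": [0, 0, 0], "gripper": 255}, {"translation": [-0.01, 0, 0], "delta_rot": [0, 0, 0], "gripper": 255}, {"translation": [-0.01, 0, 0], "delta_rot": [0, 0, 0], "gripper": 255}, {"translation": [-0.01, 0, 0], "delta_rot": [0, 0, 0], "gripper": 255}, {"translation": [-0.01, 0, 0], "delta_rot": [0, 0, 0], "gripper": 255}, {"translation": [-0.01, 0, 0], "delta_rot": [0, 0, 0], "gripper": 255}, {"translation": [-0.01, 0, 0], "delta_rot": [0, 0, 0], "gripper": 255}, {"translation": [-0.01, 0, 0], "delta_rot": [0, 0, 0], "gripper": 255}, {"translation": [-0.006, 0, 0], "delta_rot": [0, 0, 0], "gripper": 255}, {"translation": [-0.003, 0, 0], "delta_rot": [0, 0, 0], "gripper": 255}, {"translation": [0, 0, 0], "delta_rot": [0, 0, 0], "gripper": 255}]}}

```text
t: 6.75
tool_pos: [0.497, -0.0892, 0.0767]
tcp_rot: [0.779, 0.627, 0.001, 0.001]
force: [4.8, -0.2, -4.3]
gripper_width: 0.0197
```

Emit:
{"api": "play_rows", "payload": {"rows": [{"translation": [-0.002, 0, 0], "delta_rot": [0, 0, 0], "gripper": 255}, {"translation": [-0.002, 0, 0], "delta_rot": [0, 0, 0], "gripper": 255}, {"translation": [-0.002, 0, 0], "delta_rot": [0, 0, 0], "gripper": 255}, {"translation": [0, 0, 0], "delta_rot": [0, 0, 0], "gripper": 255}]}}

```text
t: 7.15
tool_pos: [0.4959, -0.0943, 0.0767]
tcp_rot: [0.779, 0.627, 0.001, 0.0]
force: [5.9, 1.3, -4.4]
gripper_width: 0.0197
```

Emit:
{"api": "play_rows", "payload": {"rows": [{"translation": [-0.002, 0, 0], "delta_rot": [0, 0, 0], "gripper": 255}, {"translation": [-0.002, 0, 0], "delta_rot": [0, 0, 0], "gripper": 255}, {"translation": [0, 0, 0], "delta_rot": [0, 0, 0], "gripper": 255}]}}

```text
t: 7.45
tool_pos: [0.4953, -0.097, 0.0767]
tcp_rot: [0.778, 0.628, 0.002, 0.0]
force: [6.4, 2.8, -5.7]
gripper_width: 0.02
```

Emit:
{"api": "play_rows", "payload": {"rows": [{"translation": [-0.002, 0, 0], "delta_rot": [0, 0, 0], "gripper": 255}, {"translation": [-0.002, 0, 0], "delta_rot": [0, 0, 0], "gripper": 255}, {"translation": [0, 0, 0], "delta_rot": [0, 0, 0], "gripper": 255}]}}

```text
t: 7.75
tool_pos: [0.4953, -0.097, 0.0767]
tcp_rot: [0.777, 0.629, 0.004, -0.001]
force: [6.6, 8.3, -6.1]
gripper_width: 0.0196
```

Emit:
{"api": "play_rows", "payload": {"rows": [{"translation": [-0.003, 0, 0], "delta_rot": [0, 0, 0], "gripper": 255}, {"translation": [0, 0, 0], "delta_rot": [0, 0, 0], "gripper": 255}]}}

```text
t: 7.95
tool_pos: [0.4953, -0.0972, 0.0768]
tcp_rot: [0.777, 0.63, 0.006, -0.002]
force: [7.4, 12.6, -6.6]
gripper_width: 0.0197
```

Run:
```python
from h import *
o=status.get_obs(); r=R.from_quat(o['tcp_rot']).as_matrix(); print(o['t'],o['tool_pos'],o['gripper_width'],o['force'],o['ft_torque'],np.degrees(np.arctan2(r[1,0],r[0,0])))
grab('scene','s2.png');grab('top','t2.png')
```

```text
7.95 [ 0.49529669 -0.09723008  0.07676824] 0.01968098985354137 [ 7.35381425 12.6379355  -6.60986087] [ 2.46274034 -1.14270922 -0.09559764] 78.05298111602941
```

View pics/s2.png

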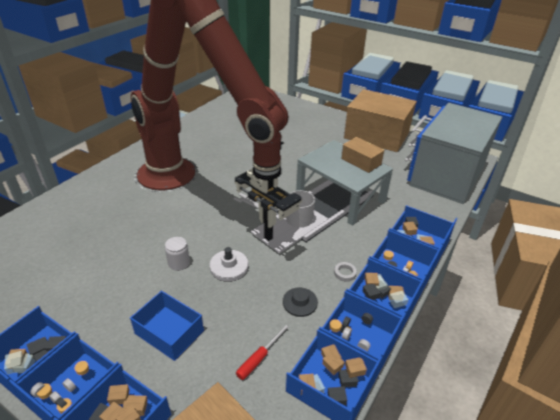

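View pics/t2.png

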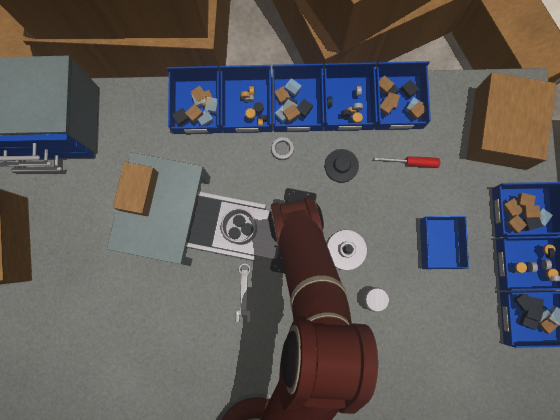

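The tray is drawn out to about 157 mm. The force rises while the tray stays put, so it is at its stop. The tin mouth is now open at about (239,226) in the top view. I'll relax the pull, release and rise.

Emit:
{"api": "play_rows", "payload": {"rows": [{"translation": [0.003, 0, 0], "delta_rot": [0, 0, 0], "gripper": 255}, {"translation": [0.002, 0, 0], "delta_rot": [0, 0, 0], "gripper": 255}, {"translation": [0, 0, 0], "delta_rot": [0, 0, 0], "gripper": 0}, {"translation": [0, 0, 0], "delta_rot": [0, 0, 0], "gripper": 0}, {"translation": [0, 0, 0], "delta_rot": [0, 0, 0], "gripper": 0}, {"translation": [0, 0, 0], "delta_rot": [0, 0, 0], "gripper": 0}, {"translation": [0, 0, -0.008], "delta_rot": [0, 0, 0], "gripper": 0}, {"translation": [0, 0, -0.016], "delta_rot": [0, 0, 0], "gripper": 0}, {"translation": [0, 0, -0.02], "delta_rot": [0, 0, 0], "gripper": 0}, {"translation": [0, 0, -0.02], "delta_rot": [0, 0, 0], "gripper": 0}, {"translation": [0, 0, -0.02], "delta_rot": [0, 0, 0], "gripper": 0}, {"translation": [0, 0, -0.02], "delta_rot": [0, 0, 0], "gripper": 0}, {"translation": [0, 0, -0.01], "delta_rot": [0, 0, 0], "gripper": 0}, {"translation": [0, 0, 0], "delta_rot": [0, 0, 0], "gripper": 0}]}}

```text
t: 9.45
tool_pos: [0.4941, -0.1007, 0.1922]
tcp_rot: [0.779, 0.627, 0.001, 0.001]
force: [-0.9, 0.3, 0.7]
gripper_width: 0.093
```

Run:
```python
from h import *
o=status.get_obs(); r=R.from_quat(o['tcp_rot']).as_matrix(); print(o['t'],o['tool_pos'],o['gripper_width'],o['force'],np.degrees(np.arctan2(r[1,0],r[0,0])),r[:,2])
d=grab('top');W=cloud(d);z=W[...,2]
B=reg(215,262,200,252)
m=B&(z>.085)&(z<.11)
print('tin',circ(d,m,.095), m.sum()); v=W[m]; print((v.max(0)+v.min(0))/2,v.max(0)-v.min(0))
print(totool(o,np.array([.464,-.237,.15])-o['tool_pos']))
im=d['image'][195:260,205:275]; cv2.imwrite('pics/tin.png',cv2.resize(cv2.cvtColor(im,cv2.COLOR_RGB2BGR),None,fx=8,fy=8,interpolation=cv2.INTER_CUBIC))
```

```text
9.45 [ 0.49412387 -0.1007298   0.19219619] 0.09304460142789198 [-0.88297223  0.25855077  0.70277699] 77.68345495281216 [ 3.20662471e-03 -7.44515393e-04 -9.99994582e-01]
tin ((523.0142211914062, 32.952171325683594, 42.09576416015625), ((523.39453125, 32.88608932495117), (81.16397094726562, 82.32080841064453), 135.58328247070312)) 158
[0.5234132  0.03338964 0.092991  ] [0.0828265  0.08337883 0.01496625]
[-0.13955778 -0.00050131  0.04220082]
```

View pics/tin.png

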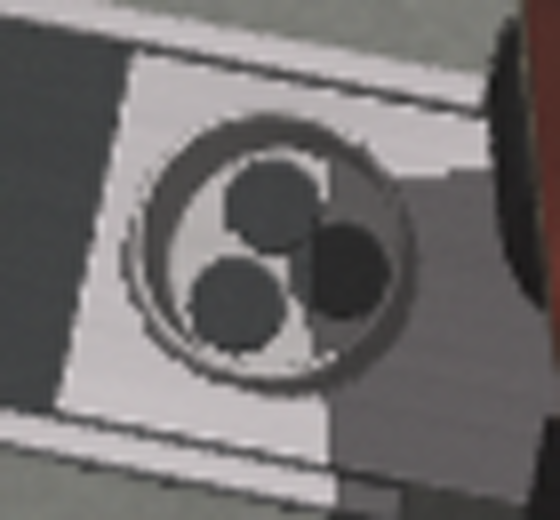

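The tin mouth from the top view is (0.523, 0.033), which agrees with the post position plus 130 mm. Next is the lid pair.

Emit:
{"api": "play_rows", "payload": {"rows": [{"translation": [-0.008, 0, 0], "delta_rot": [0, 0, 0], "gripper": 0}, {"translation": [-0.018, 0, 0.005], "delta_rot": [0, 0, 0], "gripper": 0}, {"translation": [-0.02, 0, 0.01], "delta_rot": [0, 0, 0], "gripper": 0}, {"translation": [-0.02, 0, 0.015], "delta_rot": [0, 0, 0], "gripper": 0}, {"translation": [-0.02, 0, 0.015], "delta_rot": [0, 0, 0], "gripper": 0}, {"translation": [-0.02, 0, 0.015], "delta_rot": [0, 0, 0], "gripper": 0}, {"translation": [-0.018, 0, 0.015], "delta_rot": [0, 0, 0], "gripper": 0}, {"translation": [-0.01, 0, 0.013], "delta_rot": [0, 0, 0], "gripper": 0}, {"translation": [-0.005, 0, 0.01], "delta_rot": [0, 0, 0], "gripper": 0}, {"translation": [0, 0, 0], "delta_rot": [0, 0, 0], "gripper": 0}, {"translation": [0, 0, 0], "delta_rot": [0, 0, 0], "gripper": 0}]}}

```text
t: 10.6
tool_pos: [0.4642, -0.2353, 0.0927]
tcp_rot: [0.778, 0.628, 0.0, -0.0]
force: [0.4, 0.6, -0.4]
gripper_width: 0.0928
```

Run:
```python
from h import *
d=grab('scene')
o=status.get_obs(); r=R.from_quat(o['tcp_rot']).as_matrix(); print(o['t'],o['tool_pos'],o['gripper_width'],o['force'],np.degrees(np.arctan2(r[1,0],r[0,0])),r[:,2])
print(totool(o,np.array([.464,-.2365,.048])-o['tool_pos']))
im=d['image'][180:300,170:300]; cv2.imwrite('pics/s3.png',cv2.resize(cv2.cvtColor(im,cv2.COLOR_RGB2BGR),None,fx=5,fy=5,interpolation=cv2.INTER_CUBIC))
```

```text
10.65 [ 0.46459165 -0.23528366  0.09310729] 0.09303554829810154 [0.63072643 0.29401119 0.61198679] 77.8048827218002 [ 1.25307649e-03  4.78049077e-04 -9.99999101e-01]
[-0.00134689 -0.00037205  0.04510593]
```

View pics/s3.png

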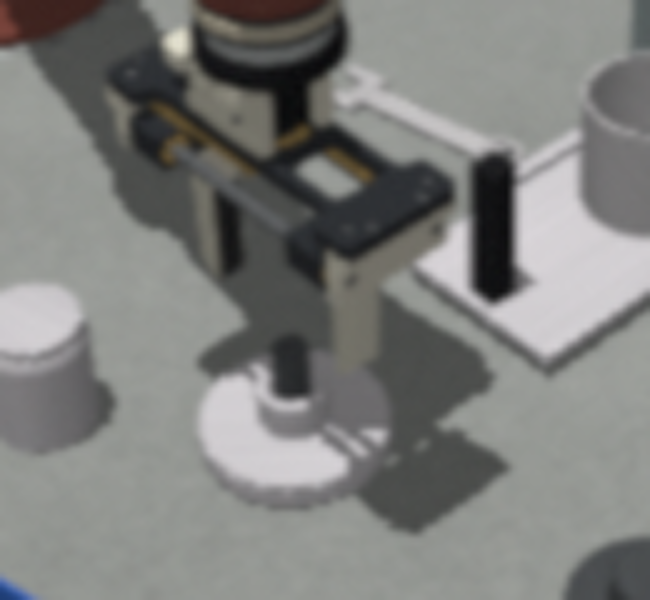

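Run:
```python
from h import *
d=grab('scene')
print(onplane(d,170+58.2-.5,180+63.7-.5,.093), onplane(d,170+58.4-.5,180+69-.5,.072))
im=d['image'][225:270,200:255]; cv2.imwrite('pics/s4.png',cv2.resize(cv2.cvtColor(im,cv2.COLOR_RGB2BGR),None,fx=12,fy=12,interpolation=cv2.INTER_CUBIC))
```

```text
[ 0.46768224 -0.23891144  0.093     ] [ 0.46592383 -0.23761238  0.072     ]
```

View pics/s4.png

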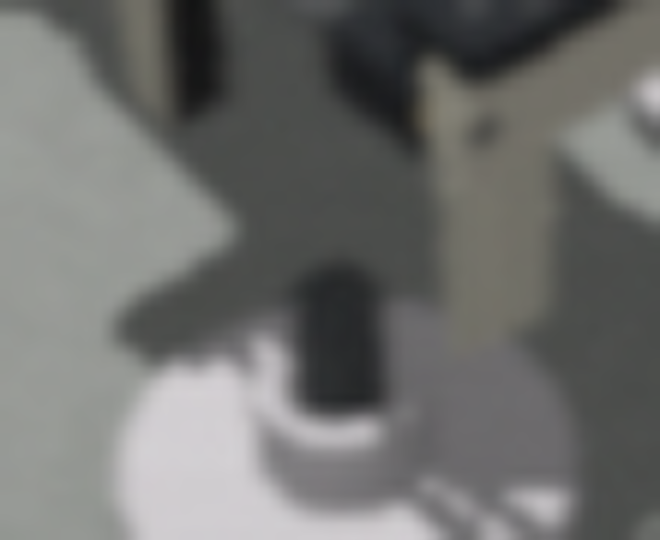

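The scene camera puts the TCP and knob within about 2 mm of each other, in agreement with the top view. Descending to grip the knob.

Emit:
{"api": "play_rows", "payload": {"rows": [{"translation": [-0.001, 0, 0.006], "delta_rot": [0, 0, 0], "gripper": 0}, {"translation": [0, 0, 0.01], "delta_rot": [0, 0, 0], "gripper": 0}, {"translation": [0, 0, 0.01], "delta_rot": [0, 0, 0], "gripper": 0}, {"translation": [0, 0, 0.01], "delta_rot": [0, 0, 0], "gripper": 0}, {"translation": [0, 0, 0.006], "delta_rot": [0, 0, 0], "gripper": 0}, {"translation": [0, 0, 0.002], "delta_rot": [0, 0, 0], "gripper": 0}, {"translation": [0, 0, 0], "delta_rot": [0, 0, 0], "gripper": 0}, {"translation": [0, 0, 0], "delta_rot": [0, 0, 0], "gripper": 0}]}}

```text
t: 11.5
tool_pos: [0.4638, -0.2374, 0.0488]
tcp_rot: [0.779, 0.627, 0.0, 0.0]
force: [0.6, -0.4, 0.5]
gripper_width: 0.0932
```

Run:
```python
from h import *
o=status.get_obs(); print(o['t'],o['tool_pos'],o['force'])
print(totool(o,np.array([.464,-.2365,.048])-o['tool_pos']))
```

```text
11.5 [ 0.4637676  -0.23737739  0.04884213] [ 0.61837125 -0.4157319   0.54392439]
[9.06747209e-04 3.97207782e-05 8.42162433e-04]
```

Emit:
{"api": "play_rows", "payload": {"rows": [{"translation": [0.001, 0, 0.001], "delta_rot": [0, 0, 0], "gripper": 255}, {"translation": [0, 0, 0], "delta_rot": [0, 0, 0], "gripper": 255}, {"translation": [0, 0, 0], "delta_rot": [0, 0, 0], "gripper": 255}, {"translation": [0, 0, 0], "delta_rot": [0, 0, 0], "gripper": 255}, {"translation": [0, 0, 0], "delta_rot": [0, 0, 0], "gripper": 255}, {"translation": [0, 0, 0], "delta_rot": [0, 0, 0], "gripper": 255}, {"translation": [0, 0, 0], "delta_rot": [0, 0, 0], "gripper": 255}, {"translation": [0, 0, 0], "delta_rot": [0, 0, 0], "gripper": 255}, {"translation": [0, 0, 0], "delta_rot": [0, 0, 0], "gripper": 255}, {"translation": [0, 0, 0], "delta_rot": [0, 0, 0], "gripper": 255}, {"translation": [0, 0, 0], "delta_rot": [0, 0, 0], "gripper": 255}, {"translation": [0, 0, 0], "delta_rot": [0, 0, 0], "gripper": 255}, {"translation": [0, 0, 0], "delta_rot": [0, 0, 0], "gripper": 255}], "grip_force": 30}}

```text
t: 12.8
tool_pos: [0.4637, -0.2363, 0.0476]
tcp_rot: [0.779, 0.627, 0.0, -0.0]
force: [0.4, -0.1, -0.6]
gripper_width: 0.0193
```

Run:
```python
from h import *
o=status.get_obs(); print(o['t'],o['tool_pos'],o['force'],o['ft_torque'],o['gripper_width'])
d=grab('scene')
im=d['image'][180:300,170:300]; cv2.imwrite('pics/s5.png',cv2.resize(cv2.cvtColor(im,cv2.COLOR_RGB2BGR),None,fx=5,fy=5,interpolation=cv2.INTER_CUBIC))
```

```text
12.8 [ 0.46374992 -0.23634374  0.04764602] [ 0.43369821 -0.12042293 -0.58060813] [-0.05863616 -0.154226   -0.01879115] 0.019292340758349777
```

View pics/s5.png

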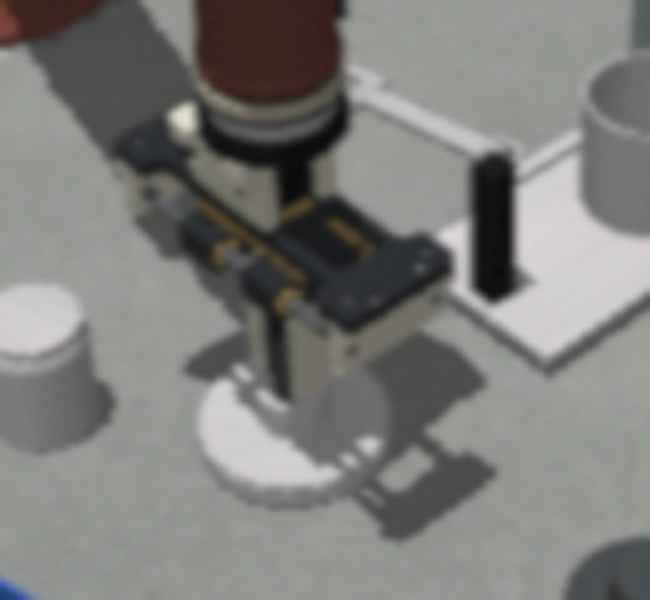

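Emit:
{"api": "play_rows", "payload": {"rows": [{"translation": [0, 0, -0.003], "delta_rot": [0, 0, 0], "gripper": 255}, {"translation": [0, 0, -0.006], "delta_rot": [0, 0, 0], "gripper": 255}, {"translation": [0, 0, -0.01], "delta_rot": [0, 0, 0], "gripper": 255}, {"translation": [0, 0, -0.012], "delta_rot": [0, 0, 0], "gripper": 255}, {"translation": [0, 0, -0.015], "delta_rot": [0, 0, 0], "gripper": 255}, {"translation": [0, 0, -0.015], "delta_rot": [0, 0, 0], "gripper": 255}, {"translation": [0, 0, -0.015], "delta_rot": [0, 0, 0], "gripper": 255}, {"translation": [0, 0, -0.015], "delta_rot": [0, 0, 0], "gripper": 255}, {"translation": [0, 0, -0.015], "delta_rot": [0, 0, 0], "gripper": 255}, {"translation": [0, 0, -0.015], "delta_rot": [0, 0, 0], "gripper": 255}, {"translation": [0, 0, -0.015], "delta_rot": [0, 0, 0], "gripper": 255}, {"translation": [0, 0, -0.01], "delta_rot": [0, 0, 0], "gripper": 255}, {"translation": [0, 0, -0.004], "delta_rot": [0, 0, 0], "gripper": 255}, {"translation": [0, 0, 0], "delta_rot": [0, 0, 0], "gripper": 255}, {"translation": [0, 0, 0], "delta_rot": [0, 0, 0], "gripper": 255}]}}

```text
t: 14.35
tool_pos: [0.4631, -0.2362, 0.1972]
tcp_rot: [0.779, 0.627, -0.0, -0.001]
force: [-0.3, 0.2, -4.8]
gripper_width: 0.0191
```

Run:
```python
from h import *
o=status.get_obs(); r=R.from_quat(o['tcp_rot']).as_matrix();print(o['t'],o['tool_pos'],o['force'],o['ft_torque'],o['gripper_width'],r[:,2])
d=grab('scene')
im=d['image'][150:270,170:300]; cv2.imwrite('pics/s6.png',cv2.resize(cv2.cvtColor(im,cv2.COLOR_RGB2BGR),None,fx=5,fy=5,interpolation=cv2.INTER_CUBIC))
print(totool(o,np.array([.5237,.0335,.198])-o['tool_pos']))
```

```text
14.35 [ 0.46313703 -0.2362167   0.19716043] [-0.31640929  0.19258733 -4.81656355] [-0.0424141  -0.02149753  0.03064601] 0.01910860396655103 [-1.30163171e-03  5.64152761e-04 -9.99998994e-01]
[ 0.27642764  0.00168872 -0.00076624]
```

View pics/s6.png

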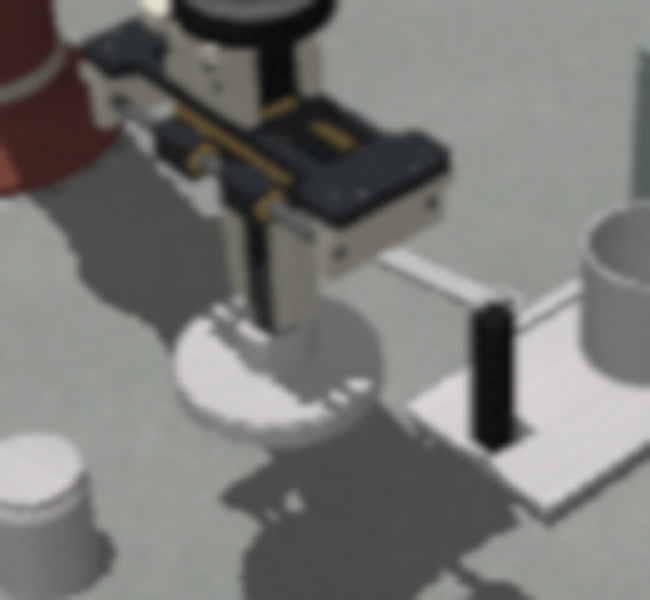

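The pair is lifted and level, with about 4.4 N on the wrist. Carrying it over the post to the tin.

Emit:
{"api": "play_rows", "payload": {"rows": [{"translation": [0.004, 0, 0], "delta_rot": [0, 0, 0], "gripper": 255}, {"translation": [0.008, 0, 0], "delta_rot": [0, 0, 0], "gripper": 255}, {"translation": [0.012, 0, 0], "delta_rot": [0, 0, 0], "gripper": 255}, {"translation": [0.016, 0, 0], "delta_rot": [0, 0, 0], "gripper": 255}, {"translation": [0.02, 0, 0], "delta_rot": [0, 0, 0], "gripper": 255}, {"translation": [0.02, 0, 0], "delta_rot": [0, 0, 0], "gripper": 255}, {"translation": [0.02, 0, 0], "delta_rot": [0, 0, 0], "gripper": 255}, {"translation": [0.02, 0.001, 0], "delta_rot": [0, 0, 0], "gripper": 255}, {"translation": [0.02, 0, 0], "delta_rot": [0, 0, 0], "gripper": 255}, {"translation": [0.02, 0, 0], "delta_rot": [0, 0, 0], "gripper": 255}, {"translation": [0.02, 0, 0], "delta_rot": [0, 0, 0], "gripper": 255}, {"translation": [0.02, 0, 0], "delta_rot": [0, 0, 0], "gripper": 255}, {"translation": [0.02, 0, 0], "delta_rot": [0, 0, 0], "gripper": 255}, {"translation": [0.02, 0, 0], "delta_rot": [0, 0, 0], "gripper": 255}, {"translation": [0.016, 0, 0], "delta_rot": [0, 0, 0], "gripper": 255}, {"translation": [0.011, 0, 0], "delta_rot": [0, 0, 0], "gripper": 255}, {"translation": [0.006, 0, 0], "delta_rot": [0, 0, 0], "gripper": 255}, {"translation": [0.002, 0, 0], "delta_rot": [0, 0, 0], "gripper": 255}, {"translation": [0, 0, 0], "delta_rot": [0, 0, 0], "gripper": 255}, {"translation": [0, 0, 0], "delta_rot": [0, 0, 0], "gripper": 255}]}}

```text
t: 16.4
tool_pos: [0.5231, 0.031, 0.1976]
tcp_rot: [0.779, 0.627, -0.0, 0.0]
force: [0.3, 0.4, -4.3]
gripper_width: 0.0193
```

Run:
```python
from h import *
d=grab('scene');t=grab('top','t7.png')
o=status.get_obs(); r=R.from_quat(o['tcp_rot']).as_matrix();print(o['t'],o['tool_pos'],o['force'],o['ft_torque'],o['gripper_width'],r[:,2])
im=d['image'][120:250,250:390]; cv2.imwrite('pics/s7.png',cv2.resize(cv2.cvtColor(im,cv2.COLOR_RGB2BGR),None,fx=5,fy=5,interpolation=cv2.INTER_CUBIC))
print(totool(o,np.array([.5234,.0327,.150])-o['tool_pos']))
```

```text
16.5 [0.52320054 0.03110738 0.19762206] [ 0.00585797  0.29806955 -3.97448492] [-0.05289526 -0.07963954 -0.03512579] 0.019209661457721475 [-2.36753725e-04 -5.25064577e-04 -9.99999834e-01]
[ 0.00162516 -0.00014133  0.04762117]
```

View pics/s7.png

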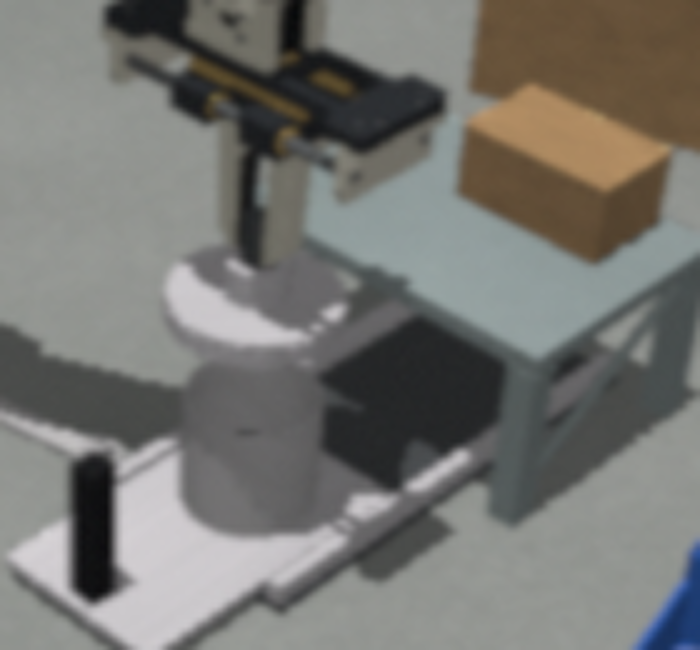

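View pics/t7.png

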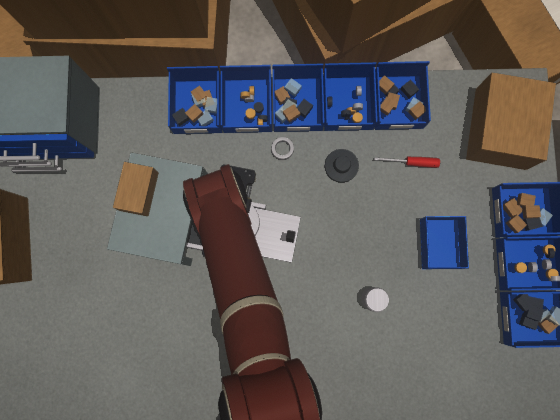

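Run:
```python
from h import *
d=grab('top');W=cloud(d);z=W[...,2]
m=reg(275,300,225,250)&(z>.107)
c,_=cv2.findContours(m.astype(np.uint8),0,1); c=max(c,key=cv2.contourArea)[:,0]
r=cv2.minAreaRect(np.array([onplane(d,a,b,.115)[:2] for a,b in c],np.float32)*1000); print(r)
print(np.array(r[0])+130*np.array([.2139,.9769]))
```

```text
((495.5044250488281, -93.48110961914062), (19.174591064453125, 19.71208381652832), 77.59851837158203)
[523.31142505  33.51589038]
```

Emit:
{"api": "play_rows", "payload": {"rows": [{"translation": [0.002, 0, 0.004], "delta_rot": [0, 0, 0], "gripper": 255}, {"translation": [0, 0, 0.008], "delta_rot": [0, 0, 0], "gripper": 255}, {"translation": [0, 0, 0.01], "delta_rot": [0, 0, 0], "gripper": 255}, {"translation": [0, 0, 0.01], "delta_rot": [0, 0, 0], "gripper": 255}, {"translation": [0, 0, 0.01], "delta_rot": [0, 0, 0], "gripper": 255}, {"translation": [0, 0, 0.006], "delta_rot": [0, 0, 0], "gripper": 255}, {"translation": [0, 0, 0.002], "delta_rot": [0, 0, 0], "gripper": 255}, {"translation": [0, 0, 0], "delta_rot": [0, 0, 0], "gripper": 255}, {"translation": [0, 0, 0], "delta_rot": [0, 0, 0], "gripper": 255}]}}

```text
t: 17.45
tool_pos: [0.5241, 0.0342, 0.148]
tcp_rot: [0.779, 0.627, 0.0, 0.0]
force: [0.5, -0.6, -4.3]
gripper_width: 0.0196
```

Run:
```python
from h import *
o=status.get_obs(); r=R.from_quat(o['tcp_rot']).as_matrix();print(o['t'],o['tool_pos'],o['force'],o['ft_torque'],r[:,2])
print(totool(o,np.array([.5234,.0330,.150])-o['tool_pos']))
```

```text
17.45 [0.52410618 0.03421099 0.14799699] [ 0.5259303  -0.57730976 -4.32305762] [ 0.00350435 -0.05058786  0.00556193] [ 9.22595837e-04  2.54592545e-04 -9.99999542e-01]
[-0.00133274 -0.00043028 -0.00200397]
```

Emit:
{"api": "play_rows", "payload": {"rows": [{"translation": [-0.001, 0, 0.002], "delta_rot": [0, 0, 0], "gripper": 255}, {"translation": [0, 0, 0.002], "delta_rot": [0, 0, 0], "gripper": 255}, {"translation": [0, 0, 0.002], "delta_rot": [0, 0, 0], "gripper": 255}, {"translation": [0, 0, 0.002], "delta_rot": [0, 0, 0], "gripper": 255}, {"translation": [0, 0, 0], "delta_rot": [0, 0, 0], "gripper": 255}]}}

```text
t: 17.95
tool_pos: [0.5233, 0.033, 0.1394]
tcp_rot: [0.779, 0.627, -0.0, -0.0]
force: [0.6, 0.3, -3.9]
gripper_width: 0.0192
```

Emit:
{"api": "play_rows", "payload": {"rows": [{"translation": [0, 0, 0.002], "delta_rot": [0, 0, 0], "gripper": 255}, {"translation": [0, 0, 0.002], "delta_rot": [0, 0, 0], "gripper": 255}, {"translation": [0, 0, 0], "delta_rot": [0, 0, 0], "gripper": 255}]}}

```text
t: 18.25
tool_pos: [0.5233, 0.0331, 0.1354]
tcp_rot: [0.779, 0.627, -0.0, -0.0]
force: [0.4, -0.0, -4.2]
gripper_width: 0.0193
```

Emit:
{"api": "play_rows", "payload": {"rows": [{"translation": [0, 0, 0.001], "delta_rot": [0, 0, 0], "gripper": 255}, {"translation": [0, 0, 0.001], "delta_rot": [0, 0, 0], "gripper": 255}, {"translation": [0, 0, 0.001], "delta_rot": [0, 0, 0], "gripper": 255}, {"translation": [0, 0, 0], "delta_rot": [0, 0, 0], "gripper": 255}]}}

```text
t: 18.65
tool_pos: [0.5234, 0.0331, 0.1325]
tcp_rot: [0.779, 0.627, -0.0, -0.0]
force: [0.4, 0.1, -2.6]
gripper_width: 0.0192
```

Emit:
{"api": "play_rows", "payload": {"rows": [{"translation": [0, 0, 0.001], "delta_rot": [0, 0, 0], "gripper": 255}, {"translation": [0, 0, 0.001], "delta_rot": [0, 0, 0], "gripper": 255}, {"translation": [0, 0, 0], "delta_rot": [0, 0, 0], "gripper": 255}]}}

```text
t: 18.95
tool_pos: [0.5236, 0.0331, 0.1307]
tcp_rot: [0.779, 0.627, 0.0, 0.0]
force: [0.1, -0.4, -4.4]
gripper_width: 0.0197
```

Emit:
{"api": "play_rows", "payload": {"rows": [{"translation": [0, 0, 0.001], "delta_rot": [0, 0, 0], "gripper": 255}, {"translation": [0, 0, 0], "delta_rot": [0, 0, 0], "gripper": 255}]}}

```text
t: 19.15
tool_pos: [0.5236, 0.0331, 0.1306]
tcp_rot: [0.779, 0.627, 0.0, 0.0]
force: [-2.1, -1.0, 4.4]
gripper_width: 0.0194
```

Emit:
{"api": "play_rows", "payload": {"rows": [{"translation": [0, 0, 0.001], "delta_rot": [0, 0, 0], "gripper": 255}, {"translation": [0, 0, 0], "delta_rot": [0, 0, 0], "gripper": 255}]}}

```text
t: 19.35
tool_pos: [0.5236, 0.0331, 0.1306]
tcp_rot: [0.779, 0.627, 0.0, 0.001]
force: [-4.8, -1.2, 10.8]
gripper_width: 0.0195
```

Contact came at TCP z = 0.1306, exactly the predicted fully-home height, and the force then rises. I'll ease off and release.

Emit:
{"api": "play_rows", "payload": {"rows": [{"translation": [0, 0, -0.001], "delta_rot": [0, 0, 0], "gripper": 255}, {"translation": [0, 0, -0.001], "delta_rot": [0, 0, 0], "gripper": 255}, {"translation": [0, 0, 0], "delta_rot": [0, 0, 0], "gripper": 255}, {"translation": [0, 0, 0], "delta_rot": [0, 0, 0], "gripper": 0}, {"translation": [0, 0, 0], "delta_rot": [0, 0, 0], "gripper": 0}, {"translation": [0, 0, 0], "delta_rot": [0, 0, 0], "gripper": 0}, {"translation": [0, 0, 0], "delta_rot": [0, 0, 0], "gripper": 0}, {"translation": [0, 0, 0], "delta_rot": [0, 0, 0], "gripper": 0}, {"translation": [0, 0, 0], "delta_rot": [0, 0, 0], "gripper": 0}, {"translation": [0, 0, 0], "delta_rot": [0, 0, 0], "gripper": 0}, {"translation": [0, 0, 0], "delta_rot": [0, 0, 0], "gripper": 0}]}}

```text
t: 20.45
tool_pos: [0.5235, 0.0331, 0.1307]
tcp_rot: [0.779, 0.627, 0.0, -0.0]
force: [0.4, 0.3, 0.8]
gripper_width: 0.0786
```

Run:
```python
from h import *
d=grab('scene');t=grab('top','t8.png')
o=status.get_obs(); r=R.from_quat(o['tcp_rot']).as_matrix();print(o['t'],o['tool_pos'],o['force'],o['ft_torque'],o['gripper_width'],r[:,2])
im=d['image'][120:250,250:390]; cv2.imwrite('pics/s8.png',cv2.resize(cv2.cvtColor(im,cv2.COLOR_RGB2BGR),None,fx=5,fy=5,interpolation=cv2.INTER_CUBIC))
print(totool(o,np.array([.5234,.0330,.1055])-o['tool_pos']))
```

```text
20.55 [0.52349334 0.03307812 0.130686  ] [ 0.88825477 -0.28295544  0.33511375] [-0.01811392 -0.03485005  0.0132532 ] 0.08676315731736098 [-2.07432503e-06  5.89681747e-05 -9.99999998e-01]
[-9.76531608e-05 -7.41799328e-05  2.51859973e-02]
```

View pics/s8.png

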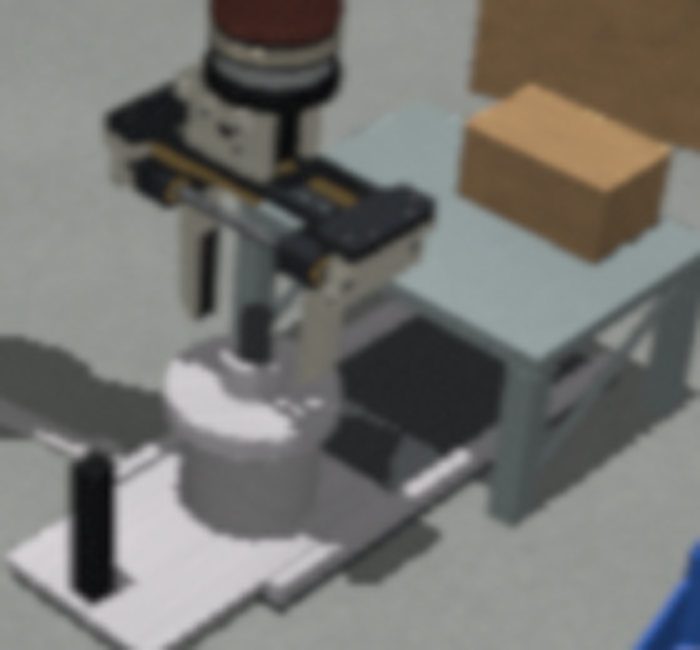

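The lids sit level on the tin (crop about (255,390)) with the knob upright between the open fingers. Going down to the collar.

Emit:
{"api": "play_rows", "payload": {"rows": [{"translation": [0, 0, 0.004], "delta_rot": [0, 0, 0], "gripper": 0}, {"translation": [0, 0, 0.006], "delta_rot": [0, 0, 0], "gripper": 0}, {"translation": [0, 0, 0.006], "delta_rot": [0, 0, 0], "gripper": 0}, {"translation": [0, 0, 0.005], "delta_rot": [0, 0, 0], "gripper": 0}, {"translation": [0, 0, 0.003], "delta_rot": [0, 0, 0], "gripper": 0}, {"translation": [0, 0, 0.001], "delta_rot": [0, 0, 0], "gripper": 0}, {"translation": [0, 0, 0], "delta_rot": [0, 0, 0], "gripper": 0}, {"translation": [0, 0, 0], "delta_rot": [0, 0, 0], "gripper": 0}]}}

```text
t: 21.35
tool_pos: [0.5237, 0.0331, 0.1059]
tcp_rot: [0.779, 0.627, 0.0, 0.0]
force: [0.6, -0.6, 0.3]
gripper_width: 0.0931
```

Run:
```python
from h import *
o=status.get_obs(); r=R.from_quat(o['tcp_rot']).as_matrix();print(o['t'],o['tool_pos'],o['force'],o['ft_torque'],o['gripper_width'],r[:,2])
print(totool(o,np.array([.5235,.0331,.1055])-o['tool_pos']))
```

```text
21.35 [0.5236994  0.03314988 0.10585371] [ 0.64540425 -0.60719366  0.25217759] [-0.02864344 -0.04794005  0.01814494] 0.09306063901424409 [ 4.65190193e-04  1.42191807e-04 -9.99999882e-01]
[-9.13042038e-05 -1.84347943e-04  3.53613970e-04]
```

Emit:
{"api": "play_rows", "payload": {"rows": [{"translation": [0, 0, 0], "delta_rot": [0, 0, 0], "gripper": 255}, {"translation": [0, 0, 0], "delta_rot": [0, 0, 0], "gripper": 255}, {"translation": [0, 0, 0], "delta_rot": [0, 0, 0], "gripper": 255}, {"translation": [0, 0, 0], "delta_rot": [0, 0, 0], "gripper": 255}, {"translation": [0, 0, 0], "delta_rot": [0, 0, 0], "gripper": 255}, {"translation": [0, 0, 0], "delta_rot": [0, 0, 0], "gripper": 255}, {"translation": [0, 0, 0], "delta_rot": [0, 0, 0], "gripper": 255}, {"translation": [0, 0, 0], "delta_rot": [0, 0, 0], "gripper": 255}, {"translation": [0, 0, 0], "delta_rot": [0, 0, 0], "gripper": 255}, {"translation": [0, 0, 0], "delta_rot": [0, 0, 0], "gripper": 255}, {"translation": [0, 0, 0], "delta_rot": [0, 0, 0], "gripper": 255}], "grip_force": 20}}

```text
t: 22.45
tool_pos: [0.5235, 0.0331, 0.1057]
tcp_rot: [0.779, 0.627, 0.0, -0.0]
force: [-0.6, -0.1, -0.1]
gripper_width: 0.0394
```

Run:
```python
from h import *
o=status.get_obs(); r=R.from_quat(o['tcp_rot']).as_matrix();print(o['t'],o['tool_pos'],o['force'],o['ft_torque'],o['gripper_width'],r[:,2])
d=grab('scene')
im=d['image'][120:250,250:390]; cv2.imwrite('pics/s9.png',cv2.resize(cv2.cvtColor(im,cv2.COLOR_RGB2BGR),None,fx=5,fy=5,interpolation=cv2.INTER_CUBIC))
```

```text
22.45 [0.5235276  0.03308723 0.10568803] [-0.59622366 -0.07101932 -0.10427413] [-0.03656691 -0.0584166  -0.05121442] 0.039444095824677804 [ 5.19900502e-05  6.47162218e-05 -9.99999997e-01]
```

View pics/s9.png

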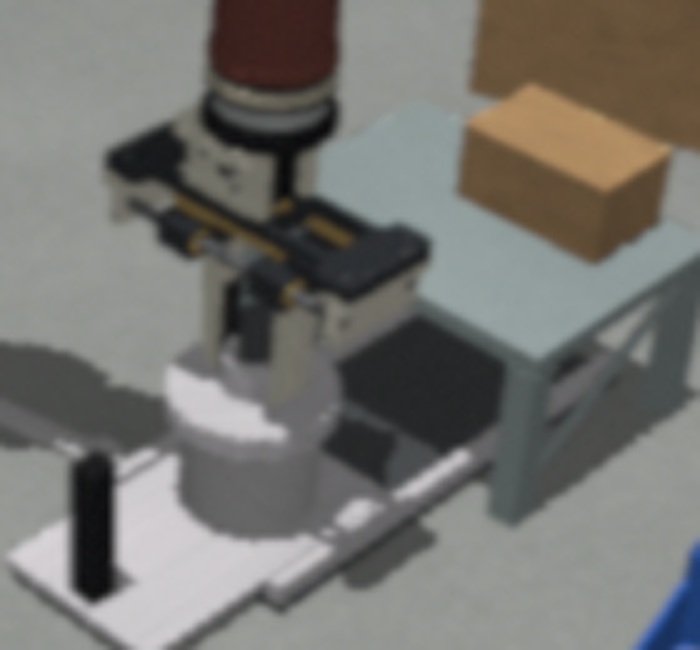

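The collar is gripped (opening 39.4 mm) with the knob standing free between the fingers. Lifting slowly.

Emit:
{"api": "play_rows", "payload": {"rows": [{"translation": [0, 0, -0.001], "delta_rot": [0, 0, 0], "gripper": 255}, {"translation": [0, 0, -0.002], "delta_rot": [0, 0, 0], "gripper": 255}, {"translation": [0, 0, -0.003], "delta_rot": [0, 0, 0], "gripper": 255}, {"translation": [0, 0, -0.003], "delta_rot": [0, 0, 0], "gripper": 255}, {"translation": [0, 0, -0.002], "delta_rot": [0, 0, 0], "gripper": 255}, {"translation": [0, 0, -0.001], "delta_rot": [0, 0, 0], "gripper": 255}, {"translation": [0, 0, 0], "delta_rot": [0, 0, 0], "gripper": 255}, {"translation": [0, 0, 0], "delta_rot": [0, 0, 0], "gripper": 255}]}}

```text
t: 23.3
tool_pos: [0.5234, 0.033, 0.1177]
tcp_rot: [0.779, 0.627, -0.0, -0.0]
force: [-0.3, -0.3, -0.7]
gripper_width: 0.0394
```

Run:
```python
from h import *
o=status.get_obs(); r=R.from_quat(o['tcp_rot']).as_matrix();print(o['t'],o['tool_pos'],o['force'],o['ft_torque'],o['gripper_width'],r[:,2])
d=grab('scene')
im=d['image'][120:250,250:390]; cv2.imwrite('pics/s10.png',cv2.resize(cv2.cvtColor(im,cv2.COLOR_RGB2BGR),None,fx=5,fy=5,interpolation=cv2.INTER_CUBIC))
```

```text
23.3 [0.52342169 0.03303044 0.11765603] [-0.32939057 -0.34418496 -0.67772014] [-0.04738797 -0.03706531  0.01832104] 0.03944759886846789 [-1.48082280e-04 -8.60197314e-07 -9.99999989e-01]
```

View pics/s10.png

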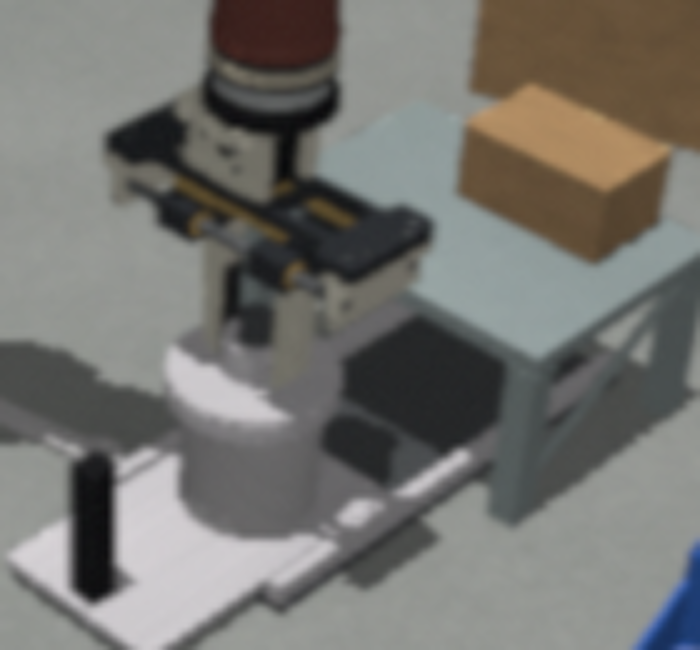

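Only the outer lid is rising: less of the knob now shows above the collar at crop (255,325). Continuing up to about 110 mm of lift.

Emit:
{"api": "play_rows", "payload": {"rows": [{"translation": [0, 0, -0.002], "delta_rot": [0, 0, 0], "gripper": 255}, {"translation": [0, 0, -0.004], "delta_rot": [0, 0, 0], "gripper": 255}, {"translation": [0, 0, -0.006], "delta_rot": [0, 0, 0], "gripper": 255}, {"translation": [0, 0, -0.007], "delta_rot": [0, 0, 0], "gripper": 255}, {"translation": [0, 0, -0.007], "delta_rot": [0, 0, 0], "gripper": 255}, {"translation": [0, 0, -0.007], "delta_rot": [0, 0, 0], "gripper": 255}, {"translation": [0, 0, -0.007], "delta_rot": [0, 0, 0], "gripper": 255}, {"translation": [0, 0, -0.007], "delta_rot": [0, 0, 0], "gripper": 255}, {"translation": [0, 0, -0.007], "delta_rot": [0, 0, 0], "gripper": 255}, {"translation": [0, 0, -0.007], "delta_rot": [0, 0, 0], "gripper": 255}, {"translation": [0, 0, -0.007], "delta_rot": [0, 0, 0], "gripper": 255}, {"translation": [0, 0, -0.007], "delta_rot": [0, 0, 0], "gripper": 255}, {"translation": [0, 0, -0.007], "delta_rot": [0, 0, 0], "gripper": 255}, {"translation": [0, 0, -0.006], "delta_rot": [0, 0, 0], "gripper": 255}, {"translation": [0, 0, -0.005], "delta_rot": [0, 0, 0], "gripper": 255}, {"translation": [0, 0, -0.003], "delta_rot": [0, 0, 0], "gripper": 255}, {"translation": [0, 0, -0.002], "delta_rot": [0, 0, 0], "gripper": 255}, {"translation": [0, 0, 0], "delta_rot": [0, 0, 0], "gripper": 255}, {"translation": [0, 0, 0], "delta_rot": [0, 0, 0], "gripper": 255}, {"translation": [0, 0, 0], "delta_rot": [0, 0, 0], "gripper": 255}]}}

```text
t: 25.35
tool_pos: [0.5233, 0.033, 0.2154]
tcp_rot: [0.779, 0.627, -0.0, -0.0]
force: [-0.7, -0.1, -1.2]
gripper_width: 0.0395
```

Run:
```python
from h import *
o=status.get_obs(); r=R.from_quat(o['tcp_rot']).as_matrix();print(o['t'],o['tool_pos'],o['force'],o['ft_torque'],o['gripper_width'],r[:,2],abs(o['qvel']).max())
d=grab('scene','s11f.png'); grab('top','t11.png')
im=d['image'][110:240,250:390]; cv2.imwrite('pics/s11.png',cv2.resize(cv2.cvtColor(im,cv2.COLOR_RGB2BGR),None,fx=5,fy=5,interpolation=cv2.INTER_CUBIC))
W=cloud(d); z=W[...,2]
t=optics.get_image('top');Wt=cloud(t)
# outer plate level: fit plane of points in plate height band
m=reg(275,330,130,200)&(abs(W[...,0]-.5234)<.06)&(abs(W[...,1]-.033)<.06)
h,e=np.histogram(z[m],np.arange(.08,.26,.005)); print(list(zip(e.round(3),h)))
```

```text
25.35 [0.52331971 0.03303809 0.21542254] [-0.73188836 -0.05074248 -1.24819425] [-0.04227778 -0.05520669  0.01539633] 0.03948961531153589 [-6.14644960e-04  1.68953957e-05 -9.99999811e-01] 0.0013096868858035477
[(np.float64(0.08), np.int64(0)), (np.float64(0.085), np.int64(0)), (np.float64(0.09), np.int64(9)), (np.float64(0.095), np.int64(183)), (np.float64(0.1), np.int64(32)), (np.float64(0.105), np.int64(4)), (np.float64(0.11), np.int64(10)), (np.float64(0.115), np.int64(11)), (np.float64(0.12), np.int64(9)), (np.float64(0.125), np.int64(10)), (np.float64(0.13), np.int64(10)), (np.float64(0.135), np.int64(9)), (np.float64(0.14), np.int64(11)), (np.float64(0.145), np.int64(9)), (np.float64(0.15), np.int64(23)), (np.float64(0.155), np.int64(1)), (np.float64(0.16), np.int64(0)), (np.float64(0.165), np.int64(0)), (np.float64(0.17), np.int64(0)), (np.float64(0.175), np.int64(0)), (np.float64(0.18), np.int64(0)), (np.float64(0.185), np.int64(0)), (np.float64(0.19), np.int64(5)), (np.float64(0.195), np.int64(53)), (np.float64(0.2), np.int64(58)), (np.float64(0.205), np.int64(113)), (np.float64(0.21), np.int64(315)), (np.float64(0.215), np.int64(25)), (np.float64(0.22), np.int64(40)), (np.float64(0.225), np.int64(52)), (np.float64(0.23), np.int64(58)), (np.float64(0.235), np.int64(45)), (np.float64(0.24), np.int64(24)), (np.float64(0.245), np.int64(24)), (np.float64(0.25), np.int64(32))]
```

View pics/s11.png

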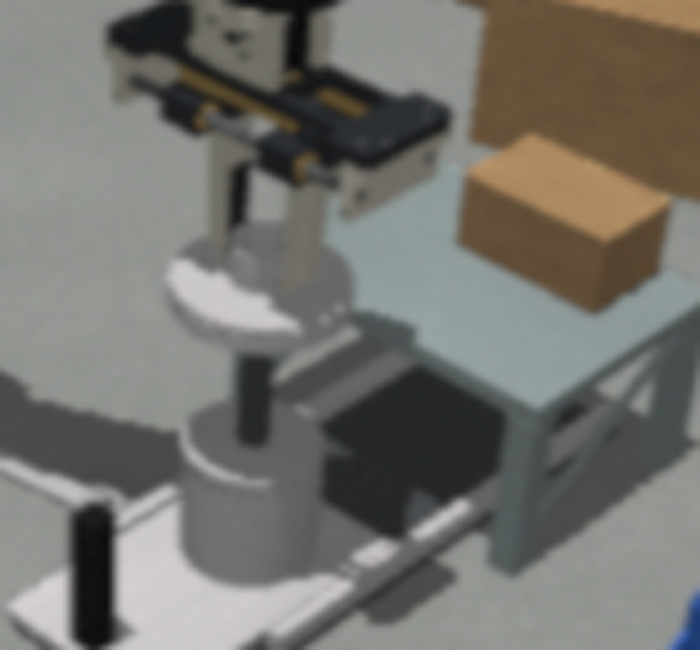

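View pics/t11.png

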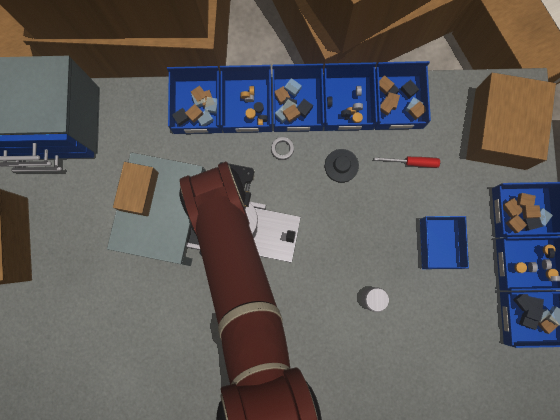

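The outer lid is at crop (260,290). The knob at (255,395) is fully clear below it, and the inner lid is flush on the tin. I'll check that both are level, then hand in.

Run:
```python
from h import *
d=grab('scene'); W=cloud(d); z=W[...,2]
near=reg(275,330,130,210)&(np.hypot(W[...,0]-.5234,W[...,1]-.033)<.058)
for n,lo,hi in (('outer plate',.207,.219),('inner flange',.093,.105)):
    P=W[near&(z>lo)&(z<hi)]
    for _ in range(3):
        A=np.c_[P[:,:2]-[.5234,.033],np.ones(len(P))]; s=np.linalg.lstsq(A,P[:,2],rcond=None)[0]; e=P[:,2]-A@s; P=P[abs(e)<2*e.std()+1e-6]
    print(n,len(P),'z',s[2].round(4),'tilt deg',np.degrees(np.arctan(s[:2])).round(2))
o=status.get_obs(); print(o['t'],o['force'],o['tool_pos'],o['gripper_width'])
```

```text
outer plate 370 z 0.2114 tilt deg [-0.33  0.44]
inner flange 319 z 0.0974 tilt deg [-0.11 -0.53]
25.55 [-0.02342309  0.3125384  -1.13064746] [0.52344242 0.03308773 0.21555707] 0.03967015915489583
```

```bash
python3 -c "
from station import hand_in
print(hand_in())"
```

```text
the job is handed in; nothing more can be done
None
```

I handed the job in at about 25.6 s. The inner lid is seated in the tin, and the gripper is holding the outer lid level above it.

- **Tray:** I pulled it by the post until the force rose with no further motion. By the cameras it was drawn out about 157 mm, against a nominal 160 mm. That difference is within the measuring error.
- **Lids onto the tin:** I carried the pair by the knob and lowered it until contact. Contact came at TCP height 0.1306 m, the height predicted for fully home, and the seating force peaked near 11 N.
- **Outer lid:** I gripped it by its collar and lifted it straight up about 110 mm. Its skirt is about 40 mm above the top of the knob.
- **Level check:** In the last depth check both lids were level to about 0.5°. The inner lid's flange lies on the rim, measured at 0.097 m against a nominal 0.099 m.
- **Other objects:** Nothing else was touched. The last pictures show the other things where they were; in the top view the arm covers most of the wrench, so I could not fully re-check it.

Two readings did not fully agree:
- **Scene camera:** Its early estimate of the knob position was about 6 mm off the top camera's. A comparison against the gripper cut that to within about 2 mm.
- **Wrist force:** It read about 1.1–1.2 N with the outer lid held, where about 2 N was expected. The force readings had about 1 N of noise throughout.

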